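# Tip the carton flat in the first-aid tin and shut the lid

## Robot

A 6-joint arm with a two-finger parallel gripper is mounted at the origin on the work surface. World frame = base frame: x ahead of the robot, y to its left, z up, the work surface at z = 0. Lengths are in mm, angles in rad, forces in N, time in s.
With the tool pointing down it reaches from about 300 to 775 mm from the base axis. Payload 14.6 kg.
Tool frame: the origin (TCP) lies at the very end of the fingers, on their centre line; the grasp point (between the pads) lies 19 mm behind it; z points along the fingers, y is the line along which they close (so a half turn about z gives the same grasp; the last joint's range is limited). The gripper opens to 94 mm and grips with 3 to 60 N. Pads are 16 mm wide; open, the fingers measure 119 mm over their backs; the gripper's body (75 mm by 177 mm) begins 78 mm behind the grasp point.
Start: joints at [-1.276, 0.3, 1.521, -0, 1.321, -0.067], TCP at [194.67, -514.386, 205.446] pointing down, gripper open.
Joint ranges: [-3.03, 3.03], [-0.79, 2.21], [0.23, 2.52], [-1.04, 4.18], [0, 3.07], [-2.55, 2.55]. Speed limits (rad/s): [2.22, 2.22, 2.57, 3.14, 3.14, 3.14].

## Interface

Orientations are given as [roll, pitch, yaw] about the fixed x, y, z axes, in that order (R = Rz(yaw) Ry(pitch) Rx(roll)).
In Python, from cell import manip, eyes, ticket gives the robot as it stands. The module is installed in compiled form; this text tells all that it offers.
- The arm moves only by the tool arm_command, never from a script. Its argument "plan" is a list of rows, each a list of 5 numbers: the opening, from -1 (shut) to 1 (fully open), then the shift along the tool's x, y, z in m, then the turn about the tool's z in rad. In form: [[jaw, dx, dy, dz, roll], ...]. A call has 1 to 20 rows; each row shifts and turns the commanded pose from where the row before left it, along the tool's axes as they then stand; what a row does not reach is not made up. A row lasts 1/8 s, in which the tool goes at most 62.5 mm and 10.7 degrees, less where a joint would pass 70% of its speed; a pose out of reach is approached as far as the arm can. A call is refused whole if a number of a shift passes 0.0625 or a number of a turn 0.188, either way. A call with a gripper value outside its range is refused whole. The fingers move at their own pace and stop on an object; "newtons" is the grip in N (left out, the last holds). Time passes only in rows, so rows that do not move let the fingers close. It gives the time, the measured TCP pose, the force, the opening and the grip force at its end, in the units of the state.
- manip.read_state(): the state, without advancing time (a new reading comes with each control period).
- eyes.camera(name): name is "scene" or "side" or "wrist"; returns a dict with "img" (420x560x3 uint8, blue, green, red), "z_map" (420x560 float32, mm along the optical axis (not along the pixel's ray), 0 where there is no reading), "fx", "fy", "cx", "cy" (pixels), "eye" and "orientation" of the camera in the world. Camera axes: x right, y down, z forward; pixel columns grow to the right and rows downward; lengths in mm; the calibration is good to about 2 mm. A picture is of the moment at which its call begins.
- ticket.sign_off(): hands the job in; it is judged then, once.
The state is a dict: "clock": time; "joints": joint angles; "qd": joint speeds; "effort": joint torques, N m; "eef_pos": TCP position; "eef_rot": TCP orientation; "wrist_force": force on the tool from outside, world axes, zero at the start; "moment": the same for the moment, N m; "finger_gap": finger opening in mm; "finger_force": force on a finger pad.
Only numpy, scipy, OpenCV 4.12 (cv2) and the standard library are available. Lean on these libraries where they do the work, as an engineer would, in place of code of your own. Each camera call takes 0.05 s, during which the arm holds its last target. There are 200 camera calls.

## Task

A carton is standing on end in the front bay of the open first-aid tin, so the lid cannot close. Push it over near its top so that it drops flat into its bay, lengthwise towards the small jar, without lifting it or knocking the jar over; then push the tin's lid fully shut. Do not grasp or pick up anything, and leave the other things on the bench where they are.

Things in the scene. Friction and masses are not known exactly. Their poses are not given: they have to be found in the camera images.
- tin: Bare metal tin, fixed, outer 170 (x) x 270 (y) x 65 mm high, walls and floor 4 mm. Origin: centre of the underside; y along its length. The lid's hinge line runs along y at x = +85 mm, 65 mm up, on the side away from the robot. A 40 mm high divider along y at x = +8.5 mm parts the paper-lined front bay (nearest the robot) from a rear bay with fixed packs, all under 40 mm high.
- bay (a point): Centre of the floor of the tin's front bay (4 mm above the bench, own x = -37 mm in the tin); axes as the tin's. The bay measures 88 mm (x) x 262 mm (y), its outer walls reach 61 mm above this floor.
- lid (a joint): Lid angle in rad: 0 shut, 1.57 upright, starts at 1.6 to 1.75, stop at 1.95. A flat metal plate, 170 mm from hinge to free edge, 270 mm wide, 6 mm thick, lying on the rim when shut. Stiff hinge: the lid stays at any angle where it is left; about 2 to 3 N at the free edge moves it, so push it all the way down.
- lid_edge (a point): Middle of the lid's free edge on its outer face (the face that is on top when shut, and turned away from the robot when open). 170 mm from the hinge line; with the lid shut it lies over the tin's front wall at 71 mm height.
- carton_mid (a point): Centre of the plain cardboard carton, 62 (own x) x 40 (y) x 130 mm tall (z), 0.12 kg, loose. It stands on its small end near either end of the front bay, top 134 mm above the bench, its 62 mm wide faces turned along the tin's length, one about 10 mm from the end wall. It must fall towards the bay's middle, onto a wide face. Pushed low, it slides instead of tipping.
- jar_mid (a point): Centre of a small round glass jar with metal lid, 40 mm diameter, 45 mm high, 90 g, standing loose in the same bay at the end opposite the carton. About 30 mm stay free between it and the carton once that lies flat.
- pruners: Garden pruners with orange plastic handles lying on the bench, about 180 x 75 mm, 20 mm high; a bystander. Origin at the underside near the pivot.
- fork: Stainless hand fork with wooden handle lying on the bench, about 280 x 78 mm, 28 mm high; a bystander. Origin on the underside, about mid-length.
- pots: Stack of three terracotta pots, 112 mm diameter, 154 mm high; a bystander. Origin at the centre of the underside.
- seed_carton: Another plain carton, 50 x 80 x 150 mm tall, standing on the bench outside the tin; a bystander to be left alone. Origin at the centre of the underside.
- sprayer: White plastic bottle, 70 mm diameter, 170 mm high; a bystander. Origin at the centre of the underside.
- carton: The same cardboard carton as carton_mid, its origin at the centre of the small end on which it stands; axes as that point's.
Mind the look-alikes: they are no part of the job. What is shaped like the carton but orange or red is not meant.

How it is judged:
By the outcome, as a careful person would: the job done as asked, in the order asked, and still so for the second after the job is handed in, with the robot touching nothing.
It also fails if it takes over 48 s, if anything falls off the work surface, if the arm or the gripper's body presses on something with over 40 N, if the wrist force passes 120 N, or if a joint passes its speed limit or range.

## Working session

There is one attempt and no reset: what is moved stays moved. The work goes in short steps, Python scripts to look and compute and a tool call to move; the robot and the scene stay as the last step left them, time stands still between calls to the robot, and variables do not carry over. Pictures are saved under pics/ and viewed, at most 10 in all, crops included, and the job is handed in when it is done.

Besides the shell and the picture viewer there is one more tool, called as name(argument=value, ...) on one line, values as JSON. arm_command: Moves the arm, as the interface text tells. Its arguments: {"type":"object","properties":{"plan":{"type":"array"},"newtons":{"type":"number"}},"required":["plan"]}

```bash
mkdir -p pics
cat > h.py <<'E'
import numpy as np, cv2
from scipy.spatial.transform import Rotation as R
from cell import manip, eyes, ticket
def cloud(c):
    z=c["z_map"]; v,u=np.indices(z.shape)
    p=np.stack([(u-c["cx"])/c["fx"]*z,(v-c["cy"])/c["fy"]*z,z],-1)
    o=np.array(c["orientation"]); M=o if o.shape==(3,3) else R.from_euler('xyz',o).as_matrix()
    w=p@M.T+np.array(c["eye"]); w[z<=0]=np.nan
    return w
E
python3 - <<'E'
from h import *
ims=[]
for n in("scene","side"):
    c=eyes.camera(n); cv2.imwrite(f"pics/{n}0.png",c["img"]); np.save(f"{n}_w.npy",cloud(c))
    print(n,c["eye"],c["orientation"],c["fx"],c["cx"],c["cy"])
print(manip.read_state())
E
```

```text
scene [ 982.74581821  929.66072735 1113.42281838] [-2.37219059 -0.0075149   2.63831741] 423.9438667207254 280.6871508848116 203.25183498900432
side [188.83137697 867.00179289 872.78217951] [-2.30149281  0.00439298 -2.775479  ] 406.4439167226158 281.9506134435958 211.0206741487397
{'clock': 0.1, 'joints': array([-1.27559238e+00,  3.00424332e-01,  1.52150568e+00, -3.78602951e-06,
        1.32069993e+00, -6.65913692e-02]), 'qd': array([-0.00049603, -0.00147624, -0.00028895, -0.0002726 , -0.00118777,
        0.00130184]), 'effort': array([ 5.52449983e-04, -5.32644761e+01, -3.53288734e+01,  7.09023373e-02,
        2.35253636e-02, -5.58266095e-05]), 'eef_pos': array([ 194.6081257 , -514.17303264,  204.94388084]), 'eef_rot': array([-3.14055742e+00, -6.53639704e-05,  3.61796221e-01]), 'wrist_force': array([ 0.48680602, -0.53425105,  0.65965927]), 'moment': array([-0.01727097, -0.01292807,  0.0283253 ]), 'finger_force': 0.0, 'finger_gap': 94.40071809298364}
```

View pics/scene0.png

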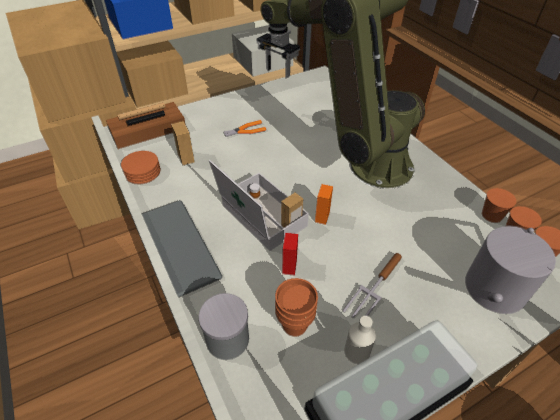

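View pics/side0.png

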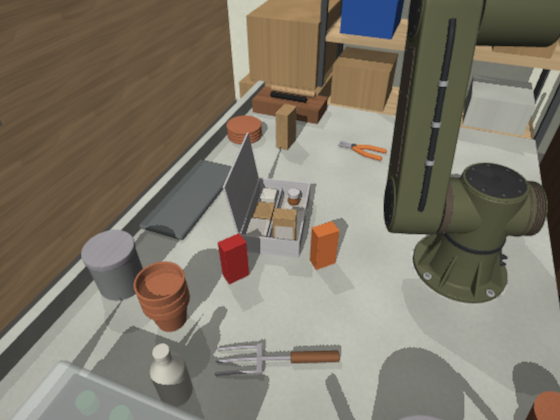

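The scene view shows the open tin, with the standing cardboard carton at (291,210) at its near (+y) end and the jar at (255,190) at the other end. There are three look-alikes: orange at (325,204), red at (290,254), and a cardboard one outside the tin at (183,143), the seed_carton. Only the plain one inside the tin fits. I'll confirm that in a crop and measure.

Run:
```python
from h import *
im=cv2.imread("pics/scene0.png"); w=np.load("scene_w.npy"); s=cv2.imread("pics/side0.png"); ws=np.load("side_w.npy")
cv2.imwrite("pics/crop.png",np.hstack([cv2.resize(im[140:290,190:350],None,fx=2.5,fy=2.5,interpolation=2),cv2.resize(s[130:280,210:350],None,fx=2.5,fy=2.5,interpolation=2)]))
for nm,I,W,box in(("scene",im,w,(140,300,180,370)),("side",s,ws,(110,300,200,360))):
    r0,r1,c0,c1=box; P=W[r0:r1,c0:c1]; H=cv2.cvtColor(I[r0:r1,c0:c1],cv2.COLOR_BGR2HSV)
    z=P[...,2]
    for lo,hi in((55,72),(120,145),(145,250)):
        m=((z>lo)&(z<hi)).astype(np.uint8)
        n,L,st,ce=cv2.connectedComponentsWithStats(m)
        for i in range(1,n):
            if st[i,4]>25:
                q=P[L==i]; 
                print(nm,lo,hi,st[i,:5]+[c0,r0,0,0,0],q.mean(0).round(),"rect",cv2.minAreaRect(q[:,:2].astype(np.float32)),np.median(H[L==i],0),"zmax",q[:,2].max())
```

```text
scene 55 72 [180 148  13   7  46] [ 674. -381.   64.] rect ((675.0657348632812, -380.5992126464844), (47.12640380859375, 11.38136100769043), 0.27042582631111145) [ 17.  132.5 145. ] zmax 71.91446879761838
scene 55 72 [238 173  50  25 144] [492. -80.  62.] rect ((482.69287109375, -71.62100219726562), (79.61660766601562, 186.05856323242188), 41.5071907043457) [  6.  11. 151.] zmax 68.66862839771784
scene 55 72 [220 194  89  47 282] [532. 110.  63.] rect ((541.1527099609375, 18.069671630859375), (178.10952758789062, 269.8312072753906), 12.076681137084961) [ 10.  12. 102.] zmax 71.88747690540458
scene 55 72 [316 209  12   6  39] [381. 141.  63.] rect ((381.5968322753906, 140.52027893066406), (9.124951362609863, 38.220394134521484), 50.95319747924805) [ 12. 220. 155.] zmax 71.06025061878859
scene 55 72 [282 260  14   6  44] [585. 273.  63.] rect ((585.5980224609375, 273.50115966796875), (7.69907808303833, 39.81451416015625), 53.6658935546875) [  1. 219. 136.] zmax 70.36926996643183
scene 120 145 [215 180  52  50 172] [634.  47. 133.] rect ((635.7618408203125, 35.49345397949219), (9.210800
[... 3359 characters left out ...]
94), (63.54790115356445, 42.8912467956543), 42.91593551635742) [ 11. 179. 204.] zmax 132.92543475147852
side 120 145 [217 234  29  22 349] [565. 253. 129.] rect ((566.619140625, 250.5644989013672), (62.42983627319336, 43.44485092163086), 54.09635543823242) [  0. 184. 172.] zmax 133.38589068998033
side 145 250 [275 110  19   8  82] [ 668. -396.  148.] rect ((671.7083129882812, -400.9955139160156), (55.4091682434082, 49.502906799316406), 83.83950805664062) [ 17. 110. 162.] zmax 152.18378917117184
side 145 250 [ 222  133   32   81 1095] [636.  53. 193.] rect ((640.4224243164062, 37.72343444824219), (19.528919219970703, 272.4212646484375), 11.602336883544922) [ 0.  3. 75.] zmax 234.8925985702009
```

View pics/crop.png

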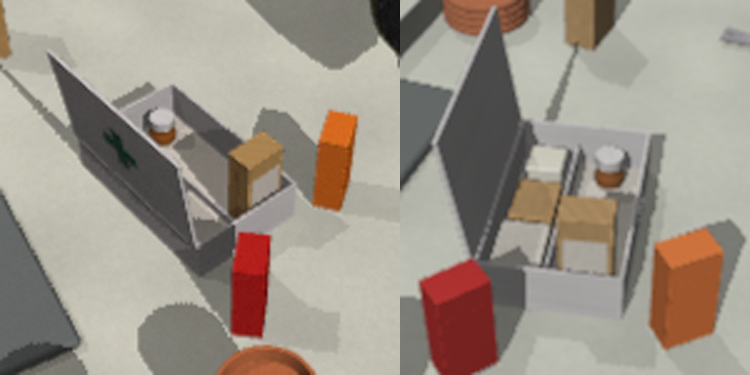

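The crop confirms it: the plain cardboard carton inside the tin stands at the +y end, with the jar at the opposite end. The tin is centred near (540,17) with yaw ≈ 0.21. The lid stands at about 1.7 rad. I'll move behind the carton's top with the jaws shut.

arm_command(plan=[[-1,0,0,0,0.15],[-1,0.027,-0.0405,0,0],[-1,0.027,-0.0405,0,0],[-1,0.027,-0.0405,0,0],[-1,0.027,-0.0405,0,0],[-1,0.027,-0.0405,0,0],[-1,0.027,-0.0405,0,0],[-1,0.027,-0.0405,0,0],[-1,0.027,-0.0405,0,0],[-1,0.027,-0.0405,0,0],[-1,0.027,-0.0405,0,0],[-1,0.027,-0.0405,0,0],[-1,0.027,-0.0405,0,0],[-1,0.027,-0.0405,0,0],[-1,0.027,-0.0405,0,0],[-1,0.027,-0.0405,0,0],[-1,0,0,0,0],[-1,0,0,0,0]])

```text
clock: 2.35
eef_pos: [462.6, 164.3, 205.1]
eef_rot: [3.141, 0.001, 0.212]
wrist_force: [0.2, -0.1, -0.1]
finger_gap: 0.2
finger_force: 0.0
```

arm_command(plan=[[-1,0.003,0,0.03,0],[-1,0,0,0.03,0],[-1,0,0,0.026,0],[-1,0,0.01,0,0],[-1,0,0.008,0,0],[-1,0,0.005,0,0],[-1,0,0.005,0,0],[-1,0,0.005,0,0],[-1,0,0.005,0,0],[-1,0,0.005,0,0],[-1,0,0.005,0,0],[-1,0,0,0,0]])

```text
clock: 3.85
eef_pos: [476.0, 118.1, 119.4]
eef_rot: [-3.142, 0.0, 0.211]
wrist_force: [0.1, -0.0, 0.4]
finger_gap: 0.5
finger_force: 0.0
```

Run:
```python
from h import *
a=eyes.camera("scene")["img"][140:290,190:350]; b=eyes.camera("side")["img"][130:280,210:350]
cv2.imwrite("pics/p1.png",np.hstack([cv2.resize(i,None,fx=2.5,fy=2.5,interpolation=2) for i in(a,b)]))
```

```text
(no output)
```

View pics/p1.png

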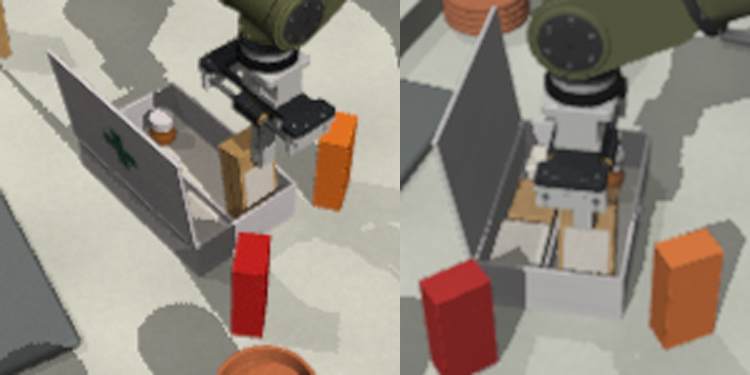

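The carton is tipping about its lower edge, not sliding. I'll continue slowly.

arm_command(plan=[[-1,0,0.005,0,0],[-1,0,0.005,0,0],[-1,0,0.005,0,0],[-1,0,0.005,0,0],[-1,0,0.005,0,0],[-1,0,0.005,0,0],[-1,0,0.005,0,0],[-1,0,0.005,0,0],[-1,0,0.005,0,0],[-1,0,0,0,0],[-1,0,0,0,0],[-1,0,0,0,0],[-1,0,0,-0.04,0],[-1,0,0,-0.045,0]])

```text
clock: 5.7
eef_pos: [485.0, 74.5, 205.2]
eef_rot: [-3.141, 0.001, 0.212]
wrist_force: [-0.6, -0.4, 0.6]
finger_gap: 0.6
finger_force: 0.0
```

Run:
```python
from h import *
c=eyes.camera("scene"); d=eyes.camera("side")
for n,k in(("sc",c),("sd",d)):
    W=cloud(k); H=cv2.cvtColor(k["img"],cv2.COLOR_BGR2HSV)
    t=W-np.array([540,17,0]); lx=t[...,0]*.978+t[...,1]*.208; ly=-t[...,0]*.208+t[...,1]*.978
    m=(abs(lx+37)<42)&(abs(ly)<128)&(W[...,2]>20)&(W[...,2]<90)
    for y in range(-130,130,20):
        s=m&(ly>=y)&(ly<y+20)
        if s.sum()>3: print(n,y,s.sum(),np.percentile(W[s][:,2],[10,50,90]).round())
cv2.imwrite("pics/p2.png",np.hstack([cv2.resize(i,None,fx=2.5,fy=2.5,interpolation=2) for i in(c["img"][140:290,190:350],d["img"][130:280,210:350])]))
```

```text
sc -130 11 [46. 50. 51.]
sc -110 61 [26. 47. 51.]
sc -90 38 [22. 37. 50.]
sc -70 12 [40. 42. 45.]
sc -50 72 [40. 44. 46.]
sc -30 82 [39. 43. 47.]
sc -10 88 [36. 43. 46.]
sc 10 91 [36. 43. 46.]
sc 30 96 [34. 43. 46.]
sc 50 94 [32. 43. 46.]
sc 70 90 [23. 37. 46.]
sc 110 8 [61. 62. 63.]
sd -130 23 [27. 45. 51.]
sd -110 62 [26. 47. 50.]
sd -90 76 [22. 36. 48.]
sd -70 15 [25. 38. 42.]
sd -50 98 [39. 43. 45.]
sd -30 91 [40. 43. 46.]
sd -10 101 [38. 43. 45.]
sd 10 104 [39. 43. 45.]
sd 30 104 [41. 43. 45.]
sd 50 116 [39. 43. 45.]
sd 70 158 [23. 36. 44.]
```

View pics/p2.png

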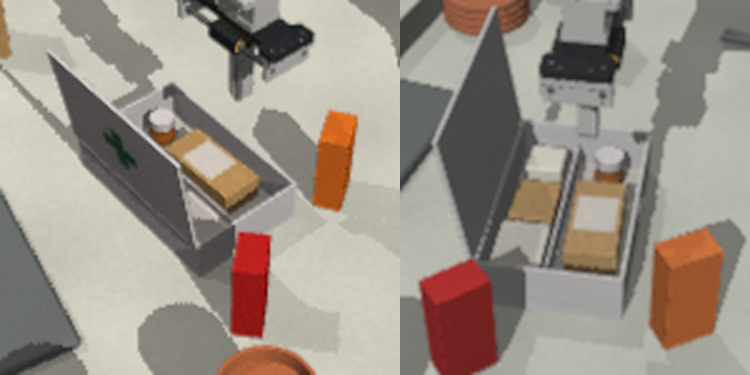

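The carton lies flat with its top at 44 mm, and the jar is still upright. Next I'll go over and behind the lid.

arm_command(plan=[[-1,0,0,-0.045,0],[-1,0,0,-0.045,0],[-1,0.02,0.01,0,0],[-1,0.035,0.012,0,0],[-1,0.035,0.012,0,0],[-1,0.035,0.012,0,0],[-1,0.035,0.012,0,0],[-1,0.03,0.01,0,0],[-1,0,0,0,0],[-1,0,0,0,0]])

```text
clock: 7.05
eef_pos: [685.1, 48.1, 293.9]
eef_rot: [-3.141, 0.001, 0.212]
wrist_force: [-0.2, 0.4, 0.3]
finger_gap: 0.4
finger_force: 0.0
```

arm_command(plan=[[-1,0,0,0.03,0],[-1,0,0,0.03,0],[-1,0,0,0.029,0],[-1,0,0,0,0],[-1,-0.015,0,0,0],[-1,-0.012,0,0,0],[-1,-0.012,0,0,0],[-1,-0.012,0,0,0],[-1,-0.012,0,0.0,0],[-1,-0.012,0,0.001,0],[-1,0,0,0,0]])

```text
clock: 8.43
eef_pos: [612.1, 32.1, 206.7]
eef_rot: [3.141, -0.003, 0.212]
wrist_force: [0.4, 0.2, 0.1]
finger_gap: 0.6
finger_force: 0.0
```

```bash
cat >> h.py <<'E'
def lid(k):
    W=cloud(k); t=W-np.array([540,17,0]); lx=t[...,0]*.978+t[...,1]*.208; ly=-t[...,0]*.208+t[...,1]*.978
    m=(abs(ly)>60)&(abs(ly)<130)&(W[...,2]>75)&(W[...,2]<250)&(lx<140)&(lx>-100)
    return np.median(np.arctan2(W[m][:,2]-65,85-lx[m])),m.sum()
E
python3 - <<'E'
from h import *
for n in("scene","side"): print(lid(eyes.camera(n)))
E
```

```text
(np.float64(1.4374935619613867), np.int64(1149))
(np.float64(1.3817361836619193), np.int64(357))
```

arm_command(plan=[[-1,-0.013,0,0.0045,0],[-1,-0.013,0,0.0045,0],[-1,-0.013,0,0.006,0],[-1,-0.013,0,0.006,0],[-1,-0.011,0,0.008,0],[-1,-0.011,0,0.008,0],[-1,-0.0095,0,0.0105,0],[-1,-0.0095,0,0.0105,0],[-1,-0.0075,0,0.012,0],[-1,-0.0075,0,0.012,0],[-1,-0.005,0,0.013,0],[-1,-0.005,0,0.013,0],[-1,-0.002,0,0.012,0],[-1,-0.002,0,0.01,0],[-1,0,0,0,0]])

```text
clock: 10.4
eef_pos: [492.4, 6.4, 73.7]
eef_rot: [-3.141, 0.001, 0.212]
wrist_force: [0.6, 0.1, 1.0]
finger_gap: 0.3
finger_force: 0.0
```

arm_command(plan=[[-1,0,0,0.002,0],[-1,0,0,0.001,0],[-1,0,0,0,0]])

```text
clock: 10.78
eef_pos: [493.0, 6.5, 71.6]
eef_rot: [3.142, -0.0, 0.212]
wrist_force: [0.4, -0.4, 0.0]
finger_gap: 0.3
finger_force: 0.0
```

arm_command(plan=[[-1,0,0,0.001,0],[-1,0,0,0.001,0],[-1,0,0,0,0]])

```text
clock: 11.15
eef_pos: [493.1, 6.5, 71.0]
eef_rot: [3.141, -0.001, 0.212]
wrist_force: [-9.2, 0.5, 21.5]
finger_gap: 0.4
finger_force: 10.8
```

The arm presses with 21 N at 71 mm, so the lid is resting on the rim. I'll retract and check.

arm_command(plan=[[-1,0,0,-0.01,0],[-1,0,0,-0.04,0],[-1,0,0,-0.05,0],[-1,0,0,-0.05,0],[-1,-0.02,0,-0.03,0],[-1,0,0,0,0],[-1,0,0,0,0]])

```text
clock: 12.02
eef_pos: [473.2, 2.3, 248.5]
eef_rot: [-3.141, 0.001, 0.212]
wrist_force: [-1.0, 0.3, -0.3]
finger_gap: 0.6
finger_force: 0.0
```

Run:
```python
from h import *
c=eyes.camera("scene"); d=eyes.camera("side")
for k in(c,d):
    W=cloud(k); t=W-np.array([540,17,0]); lx=t[...,0]*.978+t[...,1]*.208; ly=-t[...,0]*.208+t[...,1]*.978
    m=(abs(lx)<78)&(abs(ly)<125)&(W[...,2]<110)&(W[...,2]>40)
    A=np.c_[lx[m],ly[m],np.ones(m.sum())]; print(np.linalg.lstsq(A,W[m][:,2],rcond=None)[0],m.sum())
cv2.imwrite("pics/p3.png",np.hstack([cv2.resize(i,None,fx=2,fy=2,interpolation=2) for i in(c["img"][120:310,170:370],d["img"][100:290,200:400])]))
print(manip.read_state()["wrist_force"])
```

```text
[ 6.10873494e-04 -6.70907490e-04  7.06037223e+01] 2376
[2.27017049e-04 1.74420540e-03 7.00858067e+01] 2855
[ 0.65276768 -0.05137425 -0.40823676]
```

View pics/p3.png

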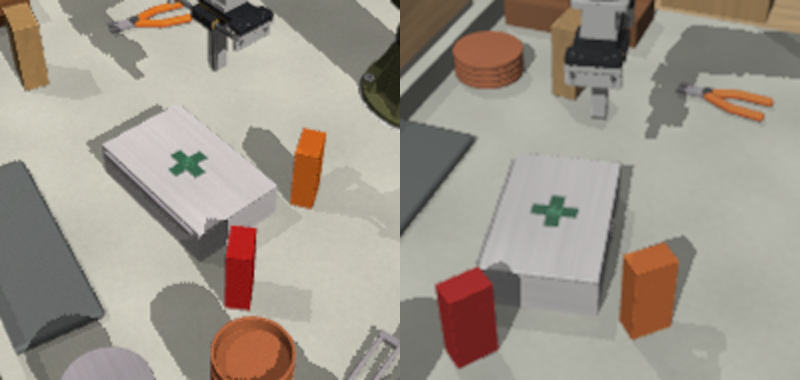

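The picture shows the lid shut and level, with its top at about 70.5 mm (green cross at (188,163) and (553,211) in the two views). The bystanders are where they were, and the arm is clear.

```bash
python3 -c "
from cell import ticket
print(ticket.sign_off())"
```

```text
the job is handed in; nothing more can be done
None
```

I tipped the carton flat into its bay with the jar left standing, pushed the lid fully shut, and handed the job in at about 12 s on the robot's clock.

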